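Find the slack control knob by feel and take it off

ROBOT

A 6-joint arm with a two-finger parallel gripper is mounted at the origin on the work surface. World frame = base frame: x ahead of the robot, y to its left, z up, the work surface at z = 0. Lengths are in m, angles in rad, forces in N, time in s.
With the tool pointing down it reaches from about 0.275 to 1 m from the base axis. Payload 8.4 kg.
Tool frame: the origin (TCP) lies midway between the tips of the shut fingers; the grasp point (between the pads) lies 19 mm behind it; z points along the fingers, y is the direction in which the jaws open and shut (so a half turn about z gives the same grasp; the last joint's range is limited). The gripper opens to 85 mm and grips with 20 to 120 N. Pads are 22 mm wide; open, the fingers measure 114 mm over their backs; the gripper's body (76 mm by 85 mm) begins 54 mm behind the grasp point. The pads swing forward as they close: fully open they stand 13 mm farther back than shut.
Start: joints at [1.243, 0.353, 1.633, -0, 1.155, -0.002], TCP at [0.2, 0.592, 0.231] pointing down, gripper open.
Joint ranges: [-2.63, 2.63], [-0.92, 2.1], [0.06, 2.66], [-1.3, 4.44], [0, 2.69], [-3.02, 3.02]. Speed limits (rad/s): [2.22, 2.22, 2.79, 3.14, 3.14, 3.14].

INTERFACE

Orientations are given as a rotation vector (axis times angle).
In Python, from plant import env gives the robot as it stands.
- The arm moves only by the tool carry_out, never from a script. Its argument "commands" is a list that holds one entry, the list of rows, each a list of 5 numbers: the gripper command: -1 is shut, 1 is fully open, values between are in proportion, then the shift along the tool's x, y, z in mm, then the turn about the tool's z in degrees. In form: [[[hand, x, y, z, twist], ...]]. A call has exactly 8 rows; each row is the pose to reach, as a shift and turn from the pose measured when the call began, along the tool's axes at that moment; what a row does not reach only later rows make up. A row lasts 1/10 s, in which the tool goes at most 50 mm and 8.59 degrees, less where a joint would pass 70% of its speed; a pose out of reach is approached as far as the arm can. A call with a gripper value outside its range is refused whole. The fingers move at their own pace and stop on an object; the grip force is fixed at half the most. Time passes only in rows, so rows that repeat a pose let the fingers close, or fill a call up. It gives the time, the measured TCP pose, the force and the opening at its end, in the units of the state.
- env.sense(): the state, without advancing time (a new reading comes with each control period).
- env.read_camera(name): name is "side" or "top"; returns the picture (420x560x3 uint8, red, green, blue); there is no depth.
- env.get_calibration(name): a dict with "K" (3x3 intrinsics, pixels), "position" and "rotation" of the camera in the world. Camera axes: x right, y up, looking along -z (the intrinsics and any distortion apply to the point x, -y, -z); pixel columns grow to the right and rows downward; lengths in m; the calibration is good to about 2 mm. A picture is of the moment at which its call begins. get_calibration takes no time and is no camera call.
- env.hand_in(): hands the job in, once; it reports no verdict.
Trained networks look in the newest picture that a camera, given by its name, has taken for a name from the list of things; names that differ only in an ending like _2 or _b are one class to them, and where a whole thing is asked for, a point or a joint stands for the part that bears it (a point fixed in the world has none). Each returns a list of dicts, best first, with "score" (0 to 1); they miss things now and then, are a little off and sometimes report something else, mostly with a low value. They report only what shows in the picture. A call takes as long as a camera call. They do not tell look-alikes from the thing itself.
- env.regions_of(camera, label): "region" (420x560 bool, what is visible of it) and "box" ([left, top, right, bottom] in pixels, round what is visible of it).
The state is a dict: "time_s": time; "joints": joint angles; "qd": joint speeds; "tau": joint torques, N m; "ee_pos": TCP position; "orientation": TCP orientation; "force": force on the tool from outside, world axes, zero at the start; "wrist_torque": the same for the moment, N m; "grip_width": finger opening in m.
Only numpy, scipy, OpenCV 4.12 (cv2) and the standard library are available. Lean on these libraries where they do the work, as an engineer would, in place of code of your own. Each camera call takes 0.05 s, during which the arm holds its last target.

TASK

One of the four knobs on this incubator control box has lost the clip that holds it on its spindle, though all four look the same. Wiggle them gently from side to side along the row to feel which one has play, never loading a knob hard, then pull the slack one off and set it down (do not drop it) in the blue tray. Leave the sound knobs on their spindles and everything else where it is.

Things in the scene. Friction and masses are not known exactly. Their poses are not given: they have to be found in the camera images.
- knob_1_mid (a point): centre (half-way up) of knob 1, a round black bakelite push-on knob with a white pointer line: 40 mm diameter, 30 mm tall, about 50 g, standing on the fascia. Knobs 1 to 4 stand in a row 85 mm apart, knob 1 at the box's -y end. Which one is slack changes from start to start and cannot be seen.
- knob_2_mid (a point): centre (half-way up) of knob 2, a round black bakelite push-on knob with a white pointer line: 40 mm diameter, 30 mm tall, about 50 g, standing on the fascia. Same as knob 1.
- knob_3_mid (a point): centre (half-way up) of knob 3, a round black bakelite push-on knob with a white pointer line: 40 mm diameter, 30 mm tall, about 50 g, standing on the fascia. Same as knob 1.
- knob_4_mid (a point): centre (half-way up) of knob 4, a round black bakelite push-on knob with a white pointer line: 40 mm diameter, 30 mm tall, about 50 g, standing on the fascia. Same as knob 1.
- seat_1 (a point): point on the axis of spindle 1, on the fascia (55 mm above the bench). Axes: y along the row of knobs, z up. A sound knob gives less than 1 mm either way and cannot be pulled off. The slack one shifts 2.5 mm or more either way under 1 to 2 N before it stops firmly, and lifts straight off its 17 mm tall spindle. A few newtons are enough to feel it; more than 30 N of push or pull on a knob is too much.
- seat_2 (a point): point on the axis of spindle 2, on the fascia (55 mm above the bench). Axes: y along the row of knobs, z up. As seat 1.
- seat_3 (a point): point on the axis of spindle 3, on the fascia (55 mm above the bench). Axes: y along the row of knobs, z up. As seat 1.
- seat_4 (a point): point on the axis of spindle 4, on the fascia (55 mm above the bench). Axes: y along the row of knobs, z up. As seat 1.
- panel: grey incubator control box with a white fascia lying face up, fixed: 130 mm (x) by 360 mm (y) by 55 mm high; origin at the centre of its underside; y runs along the row of knobs, which lies 12 mm to the -x side of the middle. Pilot lamps 7 mm high lie 55 mm to the +x side of the knobs.
- tray_in (a point): centre of the inner floor of the blue rework tray, 4 mm above the bench; inside 182 mm (x) by 142 mm (y), walls 4 mm thick, rim 30 mm above the bench; fixed. Axes along its sides, z up.
- vise: small green cast iron vise gripping a brass damper hinge, fixed: 150 mm (x) by 105 mm (y), 120 mm high; origin under its middle. Only in the way.
- screwdriver: red-handled steel screwdriver lying on the bench, about 200 mm long, loose; origin near its middle. Leave it.
- coil_housing: copper heating coil housing, a drum 68 mm in diameter and 60 mm high standing on the bench, loose; origin at the centre of its underside. Leave it.
- fan_hub: stubby aluminium fan hub, 60 mm flange, 30 mm high, standing on the bench, loose; origin at the centre of its underside. Leave it.
Mind the look-alikes: they are no part of the job. Leave any red or yellow look-alike of the part that bears knob_4_mid alone.

How it is judged:
On the way, in this order (a step that is already met when the one before it is completed fails the run):
1. the slack knob, still on its spindle, is shifted along the row to one end of its play (((z of knob_1_mid in the frame of seat_1 below 0.019 m and (y of knob_1_mid in the frame of seat_1 above 0.0015 m or y of knob_1_mid in the frame of seat_1 below -0.0015 m)) or (z of knob_2_mid in the frame of seat_2 below 0.019 m and (y of knob_2_mid in the frame of seat_2 above 0.0015 m or y of knob_2_mid in the frame of seat_2 below -0.0015 m)) or (z of knob_3_mid in the frame of seat_3 below 0.019 m and (y of knob_3_mid in the frame of seat_3 above 0.0015 m or y of knob_3_mid in the frame of seat_3 below -0.0015 m)) or (z of knob_4_mid in the frame of seat_4 below 0.019 m and (y of knob_4_mid in the frame of seat_4 above 0.0015 m or y of knob_4_mid in the frame of seat_4 below -0.0015 m)))).
2. it is brought back through the middle (z of knob_1_mid in the frame of seat_1 below 0.019 m and y of knob_1_mid in the frame of seat_1 between -0.001 and 0.001 m and z of knob_2_mid in the frame of seat_2 below 0.019 m and y of knob_2_mid in the frame of seat_2 between -0.001 and 0.001 m and z of knob_3_mid in the frame of seat_3 below 0.019 m and y of knob_3_mid in the frame of seat_3 between -0.001 and 0.001 m and z of knob_4_mid in the frame of seat_4 below 0.019 m and y of knob_4_mid in the frame of seat_4 between -0.001 and 0.001 m).
3. it is shifted along the row off its middle again, still on its spindle (((z of knob_1_mid in the frame of seat_1 below 0.019 m and (y of knob_1_mid in the frame of seat_1 above 0.0015 m or y of knob_1_mid in the frame of seat_1 below -0.0015 m)) or (z of knob_2_mid in the frame of seat_2 below 0.019 m and (y of knob_2_mid in the frame of seat_2 above 0.0015 m or y of knob_2_mid in the frame of seat_2 below -0.0015 m)) or (z of knob_3_mid in the frame of seat_3 below 0.019 m and (y of knob_3_mid in the frame of seat_3 above 0.0015 m or y of knob_3_mid in the frame of seat_3 below -0.0015 m)) or (z of knob_4_mid in the frame of seat_4 below 0.019 m and (y of knob_4_mid in the frame of seat_4 above 0.0015 m or y of knob_4_mid in the frame of seat_4 below -0.0015 m)))).
4. it is pulled up clear of its spindle ((z of knob_1_mid in the frame of seat_1 above 0.034 m or z of knob_2_mid in the frame of seat_2 above 0.034 m or z of knob_3_mid in the frame of seat_3 above 0.034 m or z of knob_4_mid in the frame of seat_4 above 0.034 m)).
At the end, for the whole second after the job is handed in: exactly one knob, the slack one, rests on the floor of the blue tray, released and still; the other three are still seated upright on their spindles within 2 mm ((((x of knob_1_mid in the frame of tray_in between -0.082 and 0.082 m and y of knob_1_mid in the frame of tray_in between -0.062 and 0.062 m and z of knob_1_mid in the frame of tray_in below 0.024 m and linear speed of knob_1 below 0.02 m/s) and (z of knob_2_mid in the frame of seat_2 below 0.018 m and horizontal distance between knob_2_mid and seat_2 below 0.002 m and angle between knob_2's own z axis and vertical below 0.1 rad) and (z of knob_3_mid in the frame of seat_3 below 0.018 m and horizontal distance between knob_3_mid and seat_3 below 0.002 m and angle between knob_3's own z axis and vertical below 0.1 rad) and (z of knob_4_mid in the frame of seat_4 below 0.018 m and horizontal distance between knob_4_mid and seat_4 below 0.002 m and angle between knob_4's own z axis and vertical below 0.1 rad)) or ((x of knob_2_mid in the frame of tray_in between -0.082 and 0.082 m and y of knob_2_mid in the frame of tray_in between -0.062 and 0.062 m and z of knob_2_mid in the frame of tray_in below 0.024 m and linear speed of knob_2 below 0.02 m/s) and (z of knob_1_mid in the frame of seat_1 below 0.018 m and horizontal distance between knob_1_mid and seat_1 below 0.002 m and angle between knob_1's own z axis and vertical below 0.1 rad) and (z of knob_3_mid in the frame of seat_3 below 0.018 m and horizontal distance between knob_3_mid and seat_3 below 0.002 m and angle between knob_3's own z axis and vertical below 0.1 rad) and (z of knob_4_mid in the frame of seat_4 below 0.018 m and horizontal distance between knob_4_mid and seat_4 below 0.002 m and angle between knob_4's own z axis and vertical below 0.1 rad)) or ((x of knob_3_mid in the frame of tray_in between -0.082 and 0.082 m and y of knob_3_mid in the frame of tray_in between -0.062 and 0.062 m and z of knob_3_mid in the frame of tray_in below 0.024 m and linear speed of knob_3 below 0.02 m/s) and (z of knob_1_mid in the frame of seat_1 below 0.018 m and horizontal distance between knob_1_mid and seat_1 below 0.002 m and angle between knob_1's own z axis and vertical below 0.1 rad) and (z of knob_2_mid in the frame of seat_2 below 0.018 m and horizontal distance between knob_2_mid and seat_2 below 0.002 m and angle between knob_2's own z axis and vertical below 0.1 rad) and (z of knob_4_mid in the frame of seat_4 below 0.018 m and horizontal distance between knob_4_mid and seat_4 below 0.002 m and angle between knob_4's own z axis and vertical below 0.1 rad)) or ((x of knob_4_mid in the frame of tray_in between -0.082 and 0.082 m and y of knob_4_mid in the frame of tray_in between -0.062 and 0.062 m and z of knob_4_mid in the frame of tray_in below 0.024 m and linear speed of knob_4 below 0.02 m/s) and (z of knob_1_mid in the frame of seat_1 below 0.018 m and horizontal distance between knob_1_mid and seat_1 below 0.002 m and angle between knob_1's own z axis and vertical below 0.1 rad) and (z of knob_2_mid in the frame of seat_2 below 0.018 m and horizontal distance between knob_2_mid and seat_2 below 0.002 m and angle between knob_2's own z axis and vertical below 0.1 rad) and (z of knob_3_mid in the frame of seat_3 below 0.018 m and horizontal distance between knob_3_mid and seat_3 below 0.002 m and angle between knob_3's own z axis and vertical below 0.1 rad)))); the robot touches nothing.
It fails at once if a knob is pushed or pulled against its spindle with more than 30 N (contact force between any of spindle_a, spindle_b, spindle_c, spindle_d and anything else above 30 N).
It fails at once if a knob is let go and falls (more than about 25 mm) ((linear speed of knob_1 above 0.7 m/s and contact force between the fingers and knob_1 below 0.05 N) or (linear speed of knob_2 above 0.7 m/s and contact force between the fingers and knob_2 below 0.05 N) or (linear speed of knob_3 above 0.7 m/s and contact force between the fingers and knob_3 below 0.05 N) or (linear speed of knob_4 above 0.7 m/s and contact force between the fingers and knob_4 below 0.05 N)).
It fails at once if the screwdriver, coil housing or fan hub is moved more than 15 mm (distance of any of screwdriver, coil_housing, fan_hub from where it was at the start of the episode above 0.015 m).
It also fails if it takes over 61 s, if anything falls off the work surface, if the arm or the gripper's body presses on something with over 40 N, if the wrist force passes 120 N, or if a joint passes its speed limit or range.

## Working session

There is one attempt and no reset: what is moved stays moved. The work goes in short steps, Python scripts to look and compute and a tool call to move; the robot and the scene stay as the last step left them, time stands still between calls to the robot, and variables do not carry over. Pictures are saved under pics/ and viewed, and the job is handed in when it is done.

Besides the shell and the picture viewer there is one more tool, called after ">>>" as a command line: name --argument value ..., lists and objects as JSON in quotes. carry_out: Moves the arm, as the interface text tells. Its arguments: {"type":"object","properties":{"commands":{"type":"array"}},"required":["commands"]}

```bash
mkdir -p pics; ls; python3 - <<'E'
from plant import env
import cv2
for n in ("side","top"):
    im=env.read_camera(n); cv2.imwrite(f"pics/{n}0.png",im[:,:,::-1])
    c=env.get_calibration(n); print(n,c)
print(env.sense())
E
```

```text
pics
side {'K': array([[443.41195274,   0.        , 279.73871569],
       [  0.        , 443.41195274, 207.18923546],
       [  0.        ,   0.        ,   1.        ]]), 'position': array([-0.01252434, -0.66884909,  0.60578685]), 'rotation': array([ 0.99299339, -0.37221555, -0.66230688])}
top {'K': array([[441.77319629,   0.        , 282.65679053],
       [  0.        , 441.77319629, 206.45270733],
       [  0.        ,   0.        ,   1.        ]]), 'position': array([ 0.51273348, -0.01301313,  1.02305134]), 'rotation': array([ 0.0746237 , -0.05024159, -1.57297391])}
{'time_s': 0.1, 'joints': array([ 1.24260505e+00,  3.53552782e-01,  1.63406939e+00,  1.89701496e-05,
        1.15519497e+00, -2.40664288e-03]), 'qd': array([ 5.89138825e-04, -2.17721296e-03, -2.85155339e-03,  7.74823538e-05,
        4.39133142e-04, -1.14584754e-03]), 'tau': array([-2.06024520e-04, -6.06357551e+01, -3.42821181e+01,  6.30862769e-05,
        4.00148609e-03, -2.52483193e-05]), 'ee_pos': array([0.19989241, 0.59171865, 0.23064894]), 'orientation': array([-5.09457563e-01, -3.09978715e+00,  1.89259554e-03]), 'force': array([-0.37147103,  0.41804697, -1.40192545]), 'wrist_torque': array([0.00493104, 0.00479412, 0.00348765]), 'grip_width': 0.08551476675191746}
```

View pics/side0.png

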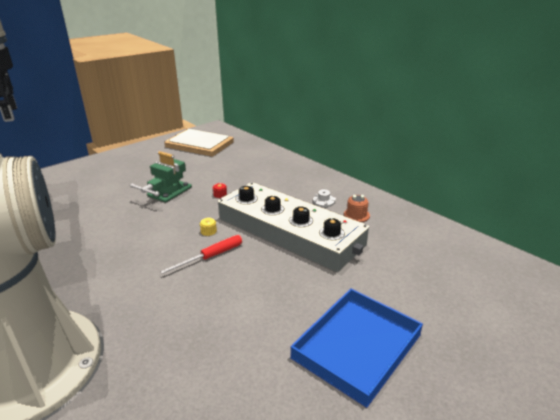

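View pics/top0.png

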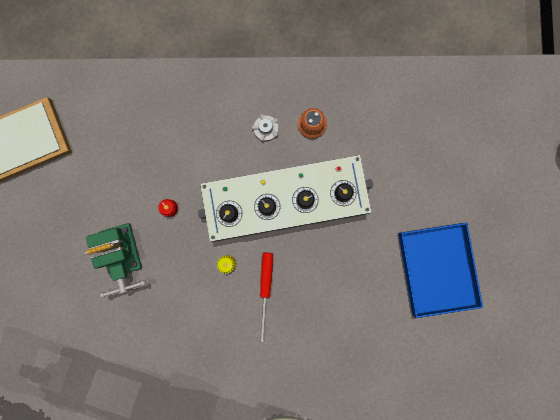

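```bash
cat > h.py <<'E'
import numpy as np, cv2
from scipy.spatial.transform import Rotation as R
def cam(env,n):
    c=env.get_calibration(n); return c["K"],np.array(c["position"]),R.from_rotvec(c["rotation"]).as_matrix()
def ray(c,uv):
    K,p,M=c; d=np.linalg.inv(K)@np.array([uv[0],uv[1],1.]); d=M@(d*[1,-1,-1]); return p,d
def onz(c,uv,z):
    p,d=ray(c,uv); return p+d*(z-p[2])/d[2]
def proj(c,P):
    K,p,M=c; q=(M.T@(np.array(P)-p))*[1,-1,-1]; q=K@q; return q[:2]/q[2]
def tri(r):
    A=np.zeros((3,3));b=np.zeros(3)
    for p,d in r:
        d=d/np.linalg.norm(d);Q=np.eye(3)-np.outer(d,d);A+=Q;b+=Q@p
    return np.linalg.solve(A,b)
E
python3 - <<'E'
from plant import env
from h import *
for n in ("top","side"):
    c=cam(env,n)
    for lab,z in (("knob_1_mid",.07),("panel",.055),("tray_in",.004)):
        try:
            for r in env.regions_of(n,lab):
                m=r["region"]; ys,xs=np.nonzero(m); u=(xs.mean(),ys.mean())
                print(n,lab,round(r["score"],2),np.round(r["box"]),m.sum(),np.round(u,1),np.round(onz(c,u,z),4))
                if lab=="panel" and m.sum()>500: print(cv2.minAreaRect(np.c_[xs,ys].astype(np.float32)))
        except Exception as e: print(n,lab,e)
s=env.sense();print(s["time_s"],s["force"])
E
```

```text
top knob_1_mid 0.74 [333. 180. 358. 200.] 262 [343.3 191.7] [ 0.6203 -0.1297  0.07  ]
top panel 0.9 [197. 157. 373. 243.] 8573 [284.7 197.7] [ 0.6092 -0.0027  0.055 ]
((284.5356750488281, 198.19873046875), (59.737693786621094, 175.93215942382812), 79.82449340820312)
top tray_in 0.71 [397. 225. 483. 320.] 6115 [439.8 269.9] [ 0.4477 -0.3546  0.004 ]
side knob_1_mid 0.86 [324. 222. 343. 237.] 315 [331.7 227.7] [ 0.6159 -0.1303  0.07  ]
side panel 0.65 [220. 187. 370. 274.] 6028 [295.4 227.8] [ 0.5721 -0.0605  0.055 ]
((290.94903564453125, 225.20242309570312), (154.24676513671875, 54.88471984863281), 21.250505447387695)
side tray_in 0.94 [291. 288. 417. 405.] 8817 [356.2 345.4] [ 0.4471 -0.348   0.004 ]
0.4 [-0.06589052  0.69092574  0.34182931]
```

```bash
python3 - <<'E'
import cv2
a=cv2.imread("pics/top0.png")[140:260,185:385]; cv2.imwrite("pics/t0c.png",cv2.resize(a,None,fx=4,fy=4,interpolation=cv2.INTER_CUBIC))
a=cv2.imread("pics/side0.png")[160:280,190:390]; cv2.imwrite("pics/s0c.png",cv2.resize(a,None,fx=4,fy=4,interpolation=cv2.INTER_CUBIC))
E
```

```text
(no output)
```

View pics/t0c.png

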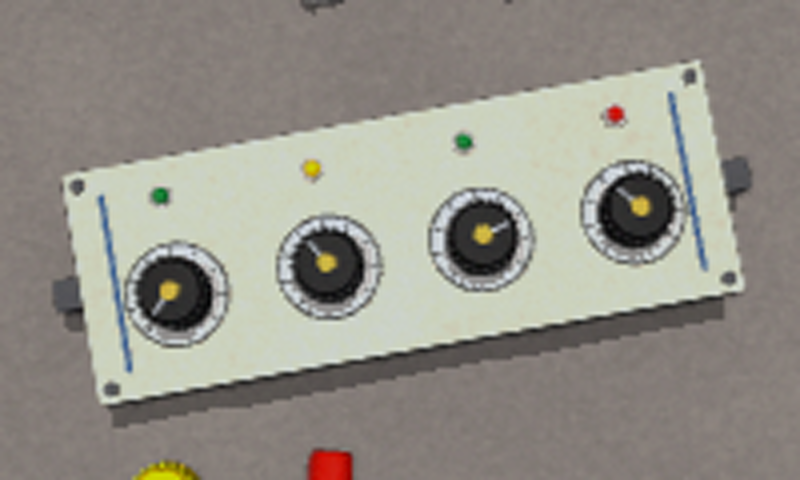

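View pics/s0c.png

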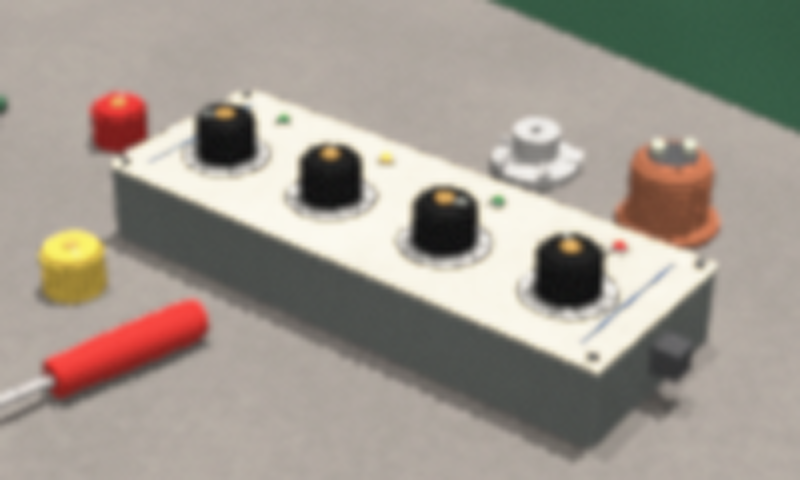

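```bash
python3 - <<'E'
from plant import env
from h import *
ct=cam(env,"top");cs=cam(env,"side")
f=lambda p,o:((p[0]+.5)/4-.5+o[0],(p[1]+.5)/4-.5+o[1])
T=(185,140);S=(190,160)
cor=[(62,177),(697,60),(744,292),(105,404)]
C=[onz(ct,f(p,T),.055) for p in cor]
print("corners",np.round(C,4)); C=np.array(C)
print(np.linalg.norm(C-np.roll(C,-1,0),axis=1))
e=C[0]+C[3]-C[1]-C[2]; yaw=np.arctan2(-e[0],e[1]); print("yaw",np.degrees(yaw),"centre",C.mean(0))
ctr=C.mean(0)
rings=[(633,211),(481,239),(329,266),(177,294)]
caps=[(640,206),(484,235),(326,262),(169,291)]
scap=[(570,244),(446,197),(331,152),(225,113)]
P=np.array([onz(ct,f(p,T),.055) for p in rings]);print("rings",np.round(P,4))
Q=np.array([tri([ray(ct,f(a,T)),ray(cs,f(b,S))]) for a,b in zip(caps,scap)]);print("caps tri",np.round(Q,4))
Q2=np.array([onz(ct,f(p,T),.086) for p in caps]);print("caps z.086",np.round(Q2,4))
for A in (P,Q,Q2):
    d=A[3]-A[0];print(np.linalg.norm(d[:2])/3,np.degrees(np.arctan2(-d[0],d[1])),A.mean(0))
ux=np.array([np.cos(yaw),np.sin(yaw)]);uy=np.array([-np.sin(yaw),np.cos(yaw)])
for i in range(4): print(ctr[:2]-.012*ux+(i-1.5)*.085*uy)
s=env.sense(); M=R.from_rotvec(s["orientation"]).as_matrix();print(M)
E
```

```text
corners [[ 0.6407  0.1845  0.055 ]
 [ 0.7043 -0.1671  0.055 ]
 [ 0.5756 -0.1906  0.055 ]
 [ 0.5153  0.1594  0.055 ]]
[0.35731751 0.13085284 0.35516361 0.12783598]
yaw 10.009687640881445 centre [ 0.60896902 -0.00345279  0.055     ]
rings [[ 0.6204 -0.1306  0.055 ]
 [ 0.6053 -0.047   0.055 ]
 [ 0.5907  0.0366  0.055 ]
 [ 0.5756  0.1203  0.055 ]]
caps tri [[ 0.6186 -0.1296  0.0871]
 [ 0.6037 -0.0469  0.0865]
 [ 0.5895  0.0373  0.0865]
 [ 0.5744  0.121   0.0854]]
caps z.086 [[ 0.6196 -0.1306  0.086 ]
 [ 0.6045 -0.0475  0.086 ]
 [ 0.5903  0.0366  0.086 ]
 [ 0.5752  0.1203  0.086 ]]
0.08496133344238556 10.13424705940176 [ 0.59799062 -0.00516911  0.055     ]
0.08484159737510938 10.004938352011958 [ 0.5965583  -0.00455389  0.08636956]
0.08493838679390416 10.047737213130988 [ 0.59739837 -0.00529149  0.086     ]
[ 0.61931305 -0.13109781]
[ 0.6045388  -0.04739165]
[0.58976456 0.03631451]
[0.57499031 0.12002068]
[[-9.47408562e-01  3.20026584e-01 -3.65072472e-05]
 [ 3.20026586e-01  9.47408549e-01 -1.59304838e-04]
 [-1.63945052e-05 -1.62610057e-04 -9.99999987e-01]]
```

>>> carry_out --commands '[[[0.32, -30, -20, 0, -4], [0.32, -68, -44, 0, -8], [0.32, -107, -69, 0, -12], [0.32, -147, -95, 0, -16], [0.32, -187, -121, 0, -20], [0.32, -227, -147, 0, -24], [0.32, -267, -173, 0, -27], [0.32, -304, -196, 0, -28.7]]]'

```text
time_s: 1.2
ee_pos: [0.4263, 0.3072, 0.2315]
orientation: [-0.278, 3.129, -0.0]
force: [0.4, 0.5, 0.0]
grip_width: 0.0563
```

```bash
cat > st.py <<'E'
# print state and the shift needed (tool axes, mm) to a target x,y,z given on the command line
import sys
from plant import env
from h import *
s=env.sense();M=R.from_rotvec(s["orientation"]).as_matrix();p=np.array(s["ee_pos"])
yaw=np.degrees(np.arctan2(-M[0,1],M[1,1]))
uy=np.array([-np.sin(np.radians(10.05)),np.cos(np.radians(10.05)),0])
print("t",s["time_s"],"p",np.round(p*1e3,2),"yaw",round(yaw,2),"tilt z",np.round(M[:,2],4),"w",round(s["grip_width"]*1e3,2),"F",np.round(s["force"],2),"Frow",round(float(uy@s["force"]),2),"Mw",np.round(s["wrist_torque"],2),"qd",round(float(np.abs(s["qd"]).max()),4))
print("joints",np.round(s["joints"],2))
if len(sys.argv)>3:
    t=np.array([float(a) for a in sys.argv[1:4]]);print("shift mm",np.round(M.T@(t-p)*1e3,2),"twist",round(-(10.05-yaw),2))
E
python3 st.py 0.575 0.1203 0.2
```

```text
t 1.2 p [426.35 307.23 231.47] yaw 10.14 tilt z [ 5.e-04 -0.e+00 -1.e+00] w 56.28 F [0.36 0.53 0.02] Frow 0.46 Mw [ 0.05 -0.01  0.02] qd 1.0902
joints [ 0.62  0.2   1.84 -0.    1.1  -1.13]
shift mm [-113.41 -210.18   31.54] twist 0.09
```

>>> carry_out --commands '[[[0.32, -28, -50, 10, 0], [0.32, -50, -92, 25, 0.1], [0.32, -73, -134, 45, 0.1], [0.32, -95, -176, 65, 0.1], [0.32, -113.4, -210.2, 85, 0.1], [0.32, -113.4, -210.2, 100, 0.1], [0.32, -113.4, -210.2, 100, 0.1], [0.32, -113.4, -210.2, 100, 0.1]]]'

```text
time_s: 2.0
ee_pos: [0.5746, 0.1204, 0.1316]
orientation: [0.274, -3.129, -0.0]
force: [0.4, 0.7, 1.2]
grip_width: 0.0562
```

```bash
python3 st.py 0.575 0.1203 0.064; python3 - <<'E'
from plant import env
import cv2,numpy as np
a=env.read_camera("side")[100:280,150:390];b=env.read_camera("top")[140:260,185:385]
cv2.imwrite("pics/a1.png",cv2.resize(a,None,fx=3.3,fy=3.3,interpolation=cv2.INTER_CUBIC)[:,:,::-1])
cv2.imwrite("pics/b1.png",cv2.resize(b,None,fx=4,fy=4,interpolation=cv2.INTER_CUBIC)[:,:,::-1])
E
```

```text
t 2.0 p [574.56 120.45 131.58] yaw 10.02 tilt z [-6.e-04  0.e+00 -1.e+00] w 56.25 F [0.42 0.72 1.21] Frow 0.63 Mw [ 0.01 -0.01 -0.03] qd 0.0242
joints [ 0.2   0.41  1.8   0.    0.93 -1.54]
shift mm [-0.45 -0.23 67.58] twist -0.03
```

View pics/a1.png

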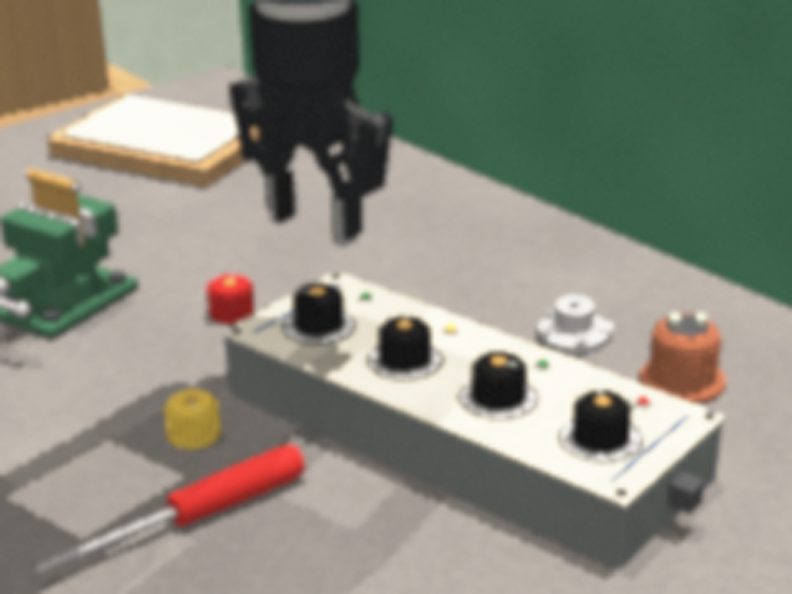

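View pics/b1.png

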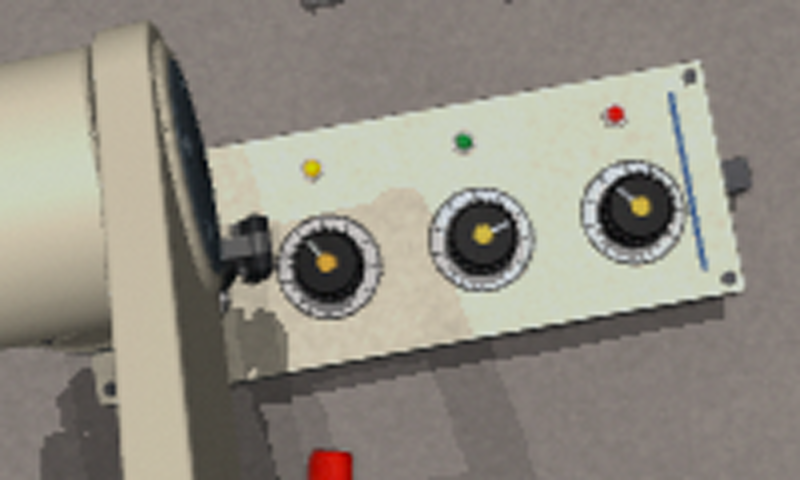

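The gripper stands above knob 4 (side crop: fingers at about (280,200) and (345,225), knob 4 at (318,308)), with the jaws along the row. I'll descend around it.

>>> carry_out --commands '[[[0.32, -0.5, -0.2, 15, 0], [0.32, -0.5, -0.2, 30, 0], [0.32, -0.5, -0.2, 42, 0], [0.32, -0.5, -0.2, 54, 0], [0.32, -0.5, -0.2, 63, 0], [0.32, -0.5, -0.2, 68, 0], [0.32, -0.5, -0.2, 68, 0], [0.32, -0.5, -0.2, 68, 0]]]'

```text
time_s: 2.9
ee_pos: [0.5759, 0.1212, 0.0648]
orientation: [-0.276, 3.128, 0.0]
force: [0.6, -0.1, 0.6]
grip_width: 0.0561
```

```bash
python3 st.py 0.575 0.1203 0.064; python3 - <<'E'
from plant import env
import cv2,numpy as np
a=env.read_camera("side")[140:260,180:340]
cv2.imwrite("pics/a2.png",cv2.resize(a,None,fx=5,fy=5,interpolation=cv2.INTER_CUBIC)[:,:,::-1])
E
```

```text
t 2.9 p [575.9  121.17  64.76] yaw 10.09 tilt z [ 1.8e-03  5.0e-04 -1.0e+00] w 56.13 F [ 0.57 -0.13  0.63] Frow -0.22 Mw [0.06 0.01 0.05] qd 0.0106
joints [ 0.2   0.5   1.84  0.    0.8  -1.54]
shift mm [ 1.04 -0.7   0.75] twist 0.04
```

View pics/a2.png

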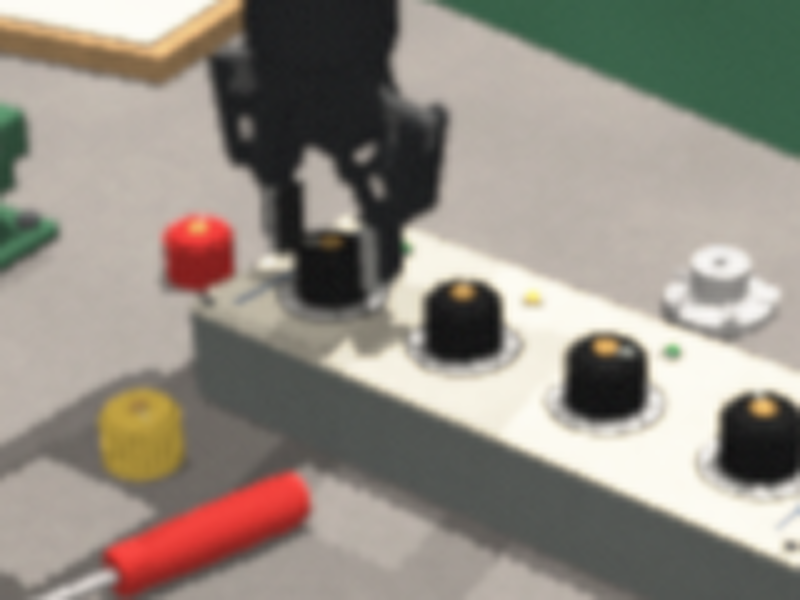

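>>> carry_out --commands '[[[0.32, 1, 1, 0, 0], [0.32, 1, 2, 0, 0], [0.32, 1, 3, 0, 0], [0.32, 1, 4, 0, 0], [0.32, 1, 5, 0, 0], [0.32, 1, 6, 0, 0], [0.32, 1, 6.5, 0, 0], [0.32, 1, 6.5, 0, 0]]]'

```text
time_s: 3.75
ee_pos: [0.5739, 0.1275, 0.065]
orientation: [-0.276, 3.127, 0.001]
force: [0.6, -0.5, 0.4]
grip_width: 0.0562
```

```bash
python3 st.py 0.575 0.1203 0.064
```

```text
t 3.75 p [573.95 127.53  65.03] yaw 10.1 tilt z [ 2.3e-03  6.0e-04 -1.0e+00] w 56.23 F [ 0.61 -0.5   0.44] Frow -0.6 Mw [ 0.01 -0.07  0.03] qd 0.0024
joints [ 0.22  0.5   1.84  0.    0.8  -1.53]
shift mm [ 0.23 -7.3   1.03] twist 0.05
```

>>> carry_out --commands '[[[0.32, 0, 0.3, 0, 0], [0.32, 0, 0.6, 0, 0], [0.32, 0, 0.9, 0, 0], [0.32, 0, 1.2, 0, 0], [0.32, 0, 1.5, 0, 0], [0.32, 0, 1.5, 0, 0], [0.32, 0, 1.5, 0, 0], [0.32, 0, 1.5, 0, 0]]]'

```text
time_s: 4.55
ee_pos: [0.5737, 0.129, 0.065]
orientation: [-0.276, 3.127, 0.001]
force: [-0.8, 0.3, -0.1]
grip_width: 0.0565
```

```bash
python3 st.py 0.575 0.1203 0.064
```

```text
t 4.55 p [573.68 128.99  65.02] yaw 10.1 tilt z [ 2.3e-03  6.0e-04 -1.0e+00] w 56.5 F [-0.78  0.31 -0.13] Frow 0.44 Mw [-0.06  0.06  0.  ] qd 0.0024
joints [ 0.22  0.5   1.84  0.    0.8  -1.53]
shift mm [ 0.23 -8.79  1.02] twist 0.05
```

>>> carry_out --commands '[[[0.32, 0, 0.2, 0, 0], [0.32, 0, 0.4, 0, 0], [0.32, 0, 0.6, 0, 0], [0.32, 0, 0.8, 0, 0], [0.32, 0, 1.0, 0, 0], [0.32, 0, 1.0, 0, 0], [0.32, 0, 1.0, 0, 0], [0.32, 0, 1.0, 0, 0]]]'

```text
time_s: 5.35
ee_pos: [0.5735, 0.1297, 0.065]
orientation: [-0.276, 3.127, 0.0]
force: [0.5, -4.4, -0.0]
grip_width: 0.0564
```

```bash
python3 st.py 0.575 0.1203 0.064
```

```text
t 5.35 p [573.5  129.74  65.01] yaw 10.1 tilt z [ 2.2e-03  3.0e-04 -1.0e+00] w 56.4 F [ 0.51 -4.39 -0.01] Frow -4.41 Mw [-0.73 -0.06  0.03] qd 0.0021
joints [ 0.22  0.5   1.84 -0.    0.8  -1.53]
shift mm [ 0.18 -9.56  1.01] twist 0.05
```

>>> carry_out --commands '[[[0.32, 0, -4, 0, 0], [0.32, 0, -6, -18, 0], [0.32, 0, -6, -36, 0], [0.32, 0, -15, -38, 0], [0.32, 0, -50, -38, 0], [0.32, 0, -87, -38, 0], [0.32, 0, -89.6, -38, 0], [0.32, 0, -89.6, -38, 0]]]'

```text
time_s: 6.15
ee_pos: [0.5889, 0.0404, 0.1024]
orientation: [-0.273, 3.128, 0.001]
force: [0.5, 0.2, -0.0]
grip_width: 0.0565
```

```bash
python3 st.py 0.590 0.0366 0.064
```

```text
t 6.15 p [588.94  40.44 102.42] yaw 9.98 tilt z [ 1.6e-03  6.0e-04 -1.0e+00] w 56.53 F [ 0.47  0.24 -0.01] Frow 0.16 Mw [ 0.01 -0.    0.03] qd 0.0323
joints [ 0.07  0.45  1.81  0.    0.88 -1.68]
shift mm [-0.31 -3.97 38.42] twist -0.07
```

Next: descend at a row offset of about +4.0, then creep to +7.5.

>>> carry_out --commands '[[[0.32, -0.3, 0, 15, 0], [0.32, -0.3, 0, 30, 0], [0.32, -0.3, 0, 38, 0], [0.32, -0.3, 0.5, 38, 0], [0.32, -0.3, 1.5, 38, 0], [0.32, -0.3, 2.5, 38, 0], [0.32, -0.3, 3.5, 38, 0], [0.32, -0.3, 3.5, 38, 0]]]'

```text
time_s: 6.95
ee_pos: [0.589, 0.0442, 0.0649]
orientation: [-0.273, 3.127, 0.001]
force: [0.4, -0.3, -0.6]
grip_width: 0.0565
```

```bash
python3 st.py 0.590 0.0366 0.064
```

```text
t 6.95 p [588.97  44.16  64.86] yaw 9.98 tilt z [ 2.4e-03  7.0e-04 -1.0e+00] w 56.53 F [ 0.43 -0.29 -0.55] Frow -0.36 Mw [-0.02  0.04 -0.01] qd 0.0035
joints [ 0.07  0.5   1.83  0.    0.8  -1.67]
shift mm [ 0.3  -7.62  0.86] twist -0.07
```

>>> carry_out --commands '[[[0.32, 0, 0.2, 0, 0], [0.32, 0, 0.4, 0, 0], [0.32, 0, 0.6, 0, 0], [0.32, 0, 0.8, 0, 0], [0.32, 0, 1.0, 0, 0], [0.32, 0, 1.2, 0, 0], [0.32, 0, 1.2, 0, 0], [0.32, 0, 1.2, 0, 0]]]'

```text
time_s: 7.75
ee_pos: [0.5888, 0.0453, 0.0648]
orientation: [-0.273, 3.127, 0.001]
force: [-0.5, -0.1, -0.5]
grip_width: 0.0564
```

```bash
python3 st.py 0.590 0.0366 0.064
```

```text
t 7.75 p [588.76  45.34  64.84] yaw 9.98 tilt z [ 2.4e-03  6.0e-04 -1.0e+00] w 56.43 F [-0.51 -0.06 -0.49] Frow 0.03 Mw [-0.01 -0.   -0.01] qd 0.0015
joints [ 0.07  0.5   1.83  0.    0.8  -1.67]
shift mm [ 0.29 -8.82  0.84] twist -0.07
```

>>> carry_out --commands '[[[0.32, 0, 0.2, 0, 0], [0.32, 0, 0.4, 0, 0], [0.32, 0, 0.6, 0, 0], [0.32, 0, 0.8, 0, 0], [0.32, 0, 1.0, 0, 0], [0.32, 0, 1.0, 0, 0], [0.32, 0, 1.0, 0, 0], [0.32, 0, 1.0, 0, 0]]]'

```text
time_s: 8.55
ee_pos: [0.5887, 0.0461, 0.0649]
orientation: [-0.273, 3.127, 0.0]
force: [-0.1, -4.5, 0.7]
grip_width: 0.0563
```

```bash
python3 st.py 0.590 0.0366 0.064
```

```text
t 8.55 p [588.69  46.06  64.89] yaw 9.98 tilt z [ 2.5e-03  4.0e-04 -1.0e+00] w 56.26 F [-0.05 -4.52  0.71] Frow -4.44 Mw [-0.84 -0.09 -0.02] qd 0.0016
joints [ 0.08  0.5   1.83  0.    0.8  -1.67]
shift mm [ 0.35 -9.54  0.89] twist -0.07
```

>>> carry_out --commands '[[[0.32, 0, -4, 0, 0], [0.32, 0, -6, -18, 0], [0.32, 0, -6, -36, 0], [0.32, 0, -15, -38, 0], [0.32, 0, -50, -38, 0], [0.32, 0, -87, -38, 0], [0.32, 0, -89, -38, 0], [0.32, 0, -89, -38, 0]]]'

```text
time_s: 9.35
ee_pos: [0.6037, -0.0425, 0.1022]
orientation: [-0.27, 3.128, 0.001]
force: [0.3, 0.2, 0.3]
grip_width: 0.0562
```

```bash
python3 st.py 0.6047 -0.0471 0.064
```

```text
t 9.35 p [603.65 -42.54 102.17] yaw 9.86 tilt z [ 1.7e-03  8.0e-04 -1.0e+00] w 56.24 F [0.34 0.2  0.33] Frow 0.14 Mw [ 0.   -0.01  0.02] qd 0.0311
joints [-0.07  0.47  1.78  0.    0.89 -1.82]
shift mm [-0.18 -4.7  38.17] twist -0.19
```

>>> carry_out --commands '[[[0.32, -0.2, 0, 15, -0.2], [0.32, -0.2, 0, 30, -0.2], [0.32, -0.2, 0, 38, -0.2], [0.32, -0.2, 1, 38, -0.2], [0.32, -0.2, 2, 38, -0.2], [0.32, -0.2, 3, 38, -0.2], [0.32, -0.2, 4, 38, -0.2], [0.32, -0.2, 4, 38, -0.2]]]'

```text
time_s: 10.15
ee_pos: [0.6036, -0.0384, 0.0647]
orientation: [-0.276, 3.127, 0.001]
force: [0.7, 0.5, 0.4]
grip_width: 0.0566
```

```bash
python3 st.py 0.6047 -0.0471 0.064
```

```text
t 10.15 p [603.55 -38.39  64.67] yaw 10.07 tilt z [ 2.6e-03  8.0e-04 -1.0e+00] w 56.59 F [0.72 0.51 0.45] Frow 0.38 Mw [-0.02 -0.05 -0.06] qd 0.0031
joints [-0.07  0.52  1.8   0.    0.82 -1.81]
shift mm [ 0.4  -8.78  0.66] twist 0.02
```

>>> carry_out --commands '[[[0.32, 0, 0.2, 0, 0], [0.32, 0, 0.4, 0, 0], [0.32, 0, 0.6, 0, 0], [0.32, 0, 0.8, 0, 0], [0.32, 0, 1.0, 0, 0], [0.32, 0, 1.0, 0, 0], [0.32, 0, 1.0, 0, 0], [0.32, 0, 1.0, 0, 0]]]'

```text
time_s: 10.95
ee_pos: [0.6033, -0.0374, 0.0646]
orientation: [-0.275, 3.127, 0.001]
force: [0.8, -0.8, 0.3]
grip_width: 0.0568
```

```bash
python3 st.py 0.6047 -0.0471 0.064
```

```text
t 10.95 p [603.35 -37.43  64.64] yaw 10.07 tilt z [ 2.5e-03  8.0e-04 -1.0e+00] w 56.75 F [ 0.77 -0.76  0.32] Frow -0.89 Mw [-0.05 -0.1  -0.01] qd 0.0023
joints [-0.06  0.52  1.8   0.    0.82 -1.81]
shift mm [ 0.36 -9.75  0.64] twist 0.02
```

>>> carry_out --commands '[[[0.32, 0, 0.2, 0, 0], [0.32, 0, 0.4, 0, 0], [0.32, 0, 0.6, 0, 0], [0.32, 0, 0.7, 0, 0], [0.32, 0, 0.7, 0, 0], [0.32, 0, 0.7, 0, 0], [0.32, 0, 0.7, 0, 0], [0.32, 0, 0.7, 0, 0]]]'

```text
time_s: 11.75
ee_pos: [0.6032, -0.0367, 0.0646]
orientation: [-0.276, 3.127, 0.001]
force: [-0.8, -0.8, 0.4]
grip_width: 0.0564
```

```bash
python3 st.py 0.6047 -0.0471 0.064
```

```text
t 11.75 p [603.23 -36.7   64.63] yaw 10.07 tilt z [ 2.5e-03  8.0e-04 -1.0e+00] w 56.43 F [-0.78 -0.78  0.37] Frow -0.63 Mw [-0.06  0.03 -0.01] qd 0.0007
joints [-0.06  0.52  1.8   0.    0.82 -1.81]
shift mm [  0.37 -10.5    0.62] twist 0.02
```

>>> carry_out --commands '[[[0.32, 0, 0.2, 0, 0], [0.32, 0, 0.4, 0, 0], [0.32, 0, 0.6, 0, 0], [0.32, 0, 0.8, 0, 0], [0.32, 0, 0.8, 0, 0], [0.32, 0, 0.8, 0, 0], [0.32, 0, 0.8, 0, 0], [0.32, 0, 0.8, 0, 0]]]'

```text
time_s: 12.55
ee_pos: [0.6031, -0.0359, 0.0646]
orientation: [-0.275, 3.127, 0.001]
force: [0.7, -0.6, -0.1]
grip_width: 0.0563
```

```bash
python3 st.py 0.6047 -0.0471 0.064; python3 - <<'E'
from plant import env
import cv2,numpy as np
a=env.read_camera("side")[160:280,190:390]
cv2.imwrite("pics/a3.png",cv2.resize(a,None,fx=4,fy=4,interpolation=cv2.INTER_CUBIC)[:,:,::-1])
E
```

```text
t 12.55 p [603.1  -35.94  64.64] yaw 10.07 tilt z [ 2.5e-03  8.0e-04 -1.0e+00] w 56.31 F [ 0.7  -0.59 -0.09] Frow -0.7 Mw [-0.06 -0.04  0.03] qd 0.0012
joints [-0.06  0.52  1.8   0.    0.82 -1.81]
shift mm [  0.37 -11.27   0.64] twist 0.02
```

View pics/a3.png

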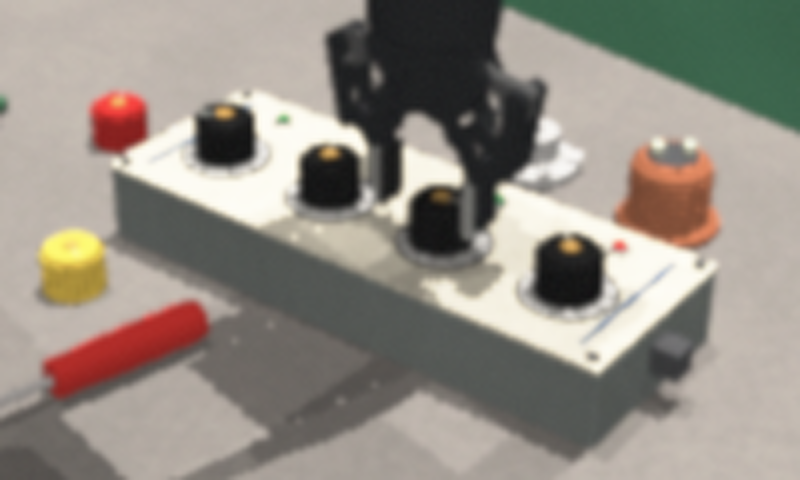

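Knob 2 gives with under 1 N where knobs 3 and 4 had already stopped at about 4.4 N. Its cap moved from (446,197) to (442,195), so it is the slack one. I'll push slightly further and then go back the other way.

>>> carry_out --commands '[[[0.32, 0, 0.2, 0, 0], [0.32, 0, 0.4, 0, 0], [0.32, 0, 0.6, 0, 0], [0.32, 0, 0.6, 0, 0], [0.32, 0, 0.6, 0, 0], [0.32, 0, 0.6, 0, 0], [0.32, 0, 0.6, 0, 0], [0.32, 0, 0.6, 0, 0]]]'

```text
time_s: 13.4
ee_pos: [0.6031, -0.0355, 0.0647]
orientation: [-0.276, 3.127, 0.001]
force: [0.1, -3.3, 1.2]
grip_width: 0.0563
```

```bash
python3 st.py 0.6047 -0.0471 0.064
```

```text
t 13.4 p [603.06 -35.51  64.69] yaw 10.07 tilt z [ 2.7e-03  6.0e-04 -1.0e+00] w 56.3 F [ 0.09 -3.26  1.16] Frow -3.23 Mw [-0.77  0.02  0.01] qd 0.0009
joints [-0.06  0.52  1.8   0.    0.82 -1.81]
shift mm [  0.41 -11.7    0.69] twist 0.02
```

>>> carry_out --commands '[[[0.32, 0, -4, 0, 0], [0.32, 0, -8, 0, 0], [0.32, 0, -12, 0, 0], [0.32, 0, -15.5, 0, 0], [0.32, 0, -16.5, 0, 0], [0.32, 0, -17.5, 0, 0], [0.32, 0, -18.5, 0, 0], [0.32, 0, -18.7, 0, 0]]]'

```text
time_s: 14.2
ee_pos: [0.6063, -0.0539, 0.0646]
orientation: [-0.276, 3.127, 0.001]
force: [0.1, -0.1, 0.1]
grip_width: 0.0563
```

```bash
python3 st.py 0.6047 -0.0471 0.064
```

```text
t 14.2 p [606.3  -53.92  64.65] yaw 10.07 tilt z [ 2.6e-03  6.0e-04 -1.0e+00] w 56.3 F [ 0.13 -0.06  0.12] Frow -0.08 Mw [0.07 0.05 0.  ] qd 0.0028
joints [-0.09  0.52  1.79  0.    0.82 -1.84]
shift mm [0.39 7.   0.65] twist 0.02
```

>>> carry_out --commands '[[[0.32, 0, -0.3, 0, 0], [0.32, 0, -0.6, 0, 0], [0.32, 0, -0.9, 0, 0], [0.32, 0, -1.2, 0, 0], [0.32, 0, -1.5, 0, 0], [0.32, 0, -1.8, 0, 0], [0.32, 0, -2.0, 0, 0], [0.32, 0, -2.0, 0, 0]]]'

```text
time_s: 15.0
ee_pos: [0.6067, -0.0559, 0.0647]
orientation: [-0.275, 3.127, 0.001]
force: [0.7, -0.6, -0.5]
grip_width: 0.0563
```

```bash
python3 st.py 0.6047 -0.0471 0.064
```

```text
t 15.0 p [606.7  -55.91  64.69] yaw 10.07 tilt z [ 2.7e-03  7.0e-04 -1.0e+00] w 56.26 F [ 0.72 -0.55 -0.51] Frow -0.67 Mw [0.03 0.02 0.04] qd 0.0023
joints [-0.09  0.53  1.79  0.    0.82 -1.84]
shift mm [0.43 9.02 0.69] twist 0.02
```

>>> carry_out --commands '[[[0.32, 0, -0.3, 0, 0], [0.32, 0, -0.6, 0, 0], [0.32, 0, -0.8, 0, 0], [0.32, 0, -0.8, 0, 0], [0.32, 0, -0.8, 0, 0], [0.32, 0, -0.8, 0, 0], [0.32, 0, -0.8, 0, 0], [0.32, 0, -0.8, 0, 0]]]'

```text
time_s: 15.8
ee_pos: [0.6068, -0.0567, 0.0646]
orientation: [-0.276, 3.127, 0.001]
force: [-0.2, 0.5, 0.7]
grip_width: 0.0563
```

```bash
python3 st.py 0.6047 -0.0471 0.064
```

```text
t 15.8 p [606.8  -56.71  64.65] yaw 10.07 tilt z [ 2.6e-03  7.0e-04 -1.0e+00] w 56.27 F [-0.2   0.47  0.65] Frow 0.49 Mw [0.03 0.01 0.  ] qd 0.0016
joints [-0.1   0.53  1.79  0.    0.82 -1.84]
shift mm [0.39 9.83 0.65] twist 0.02
```

>>> carry_out --commands '[[[0.32, 0, -0.3, 0, 0], [0.32, 0, -0.6, 0, 0], [0.32, 0, -0.8, 0, 0], [0.32, 0, -0.8, 0, 0], [0.32, 0, -0.8, 0, 0], [0.32, 0, -0.8, 0, 0], [0.32, 0, -0.8, 0, 0], [0.32, 0, -0.8, 0, 0]]]'

```text
time_s: 16.6
ee_pos: [0.6069, -0.0572, 0.0647]
orientation: [-0.275, 3.127, 0.001]
force: [-0.1, 5.2, 1.2]
grip_width: 0.0567
```

```bash
python3 st.py 0.6047 -0.0471 0.064
```

```text
t 16.6 p [606.88 -57.18  64.67] yaw 10.07 tilt z [ 0.0025  0.001  -1.    ] w 56.7 F [-0.06  5.21  1.22] Frow 5.14 Mw [0.89 0.07 0.01] qd 0.0014
joints [-0.1   0.53  1.79  0.    0.82 -1.84]
shift mm [ 0.38 10.31  0.67] twist 0.02
```

Play is about ±2.6 mm, with stops at row offsets of +11.5 and -10.1. I'll centre the tool at +0.7, lower it 5 mm and grip.

>>> carry_out --commands '[[[0.32, 0, 4, 0, 0], [0.32, 0, 8, 0, 0], [0.32, 0, 11, 2, 0], [0.32, 0, 11, 5, 0], [0.32, 0, 11, 5, 0], [0.32, 0, 11, 5, 0], [0.32, 0, 11, 5, 0], [0.32, 0, 11, 5, 0]]]'

```text
time_s: 17.4
ee_pos: [0.6051, -0.0465, 0.0597]
orientation: [-0.275, 3.127, 0.001]
force: [0.2, 1.0, -0.1]
grip_width: 0.0567
```

```bash
python3 st.py 0.6047 -0.0471 0.064; python3 - <<'E'
from plant import env
import cv2,numpy as np
a=env.read_camera("side")[160:280,190:390]
cv2.imwrite("pics/a4.png",cv2.resize(a,None,fx=4,fy=4,interpolation=cv2.INTER_CUBIC)[:,:,::-1])
E
```

```text
t 17.4 p [605.07 -46.49  59.75] yaw 10.06 tilt z [ 0.0026  0.001  -1.    ] w 56.67 F [ 0.16  0.96 -0.1 ] Frow 0.92 Mw [-0.04  0.02  0.05] qd 0.001
joints [-0.08  0.53  1.8   0.    0.81 -1.83]
shift mm [ 0.46 -0.54 -4.25] twist 0.01
```

View pics/a4.png

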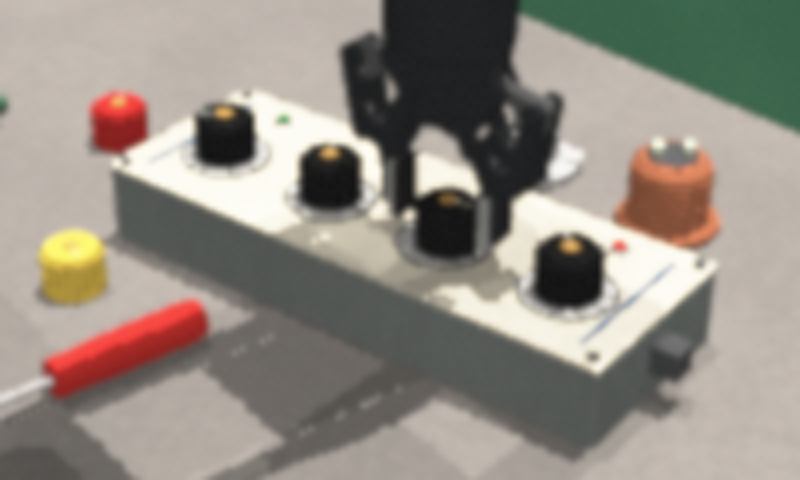

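The cap is now at (450,198), on the -y side of its original (446,197), and the jaws straddle it. Closing.

>>> carry_out --commands '[[[0.1, 0, 0, 0, 0], [0.0, 0, 0, 0, 0], [-0.05, 0, 0, 0, 0], [-0.1, 0, 0, 0, 0], [-0.2, 0, 0, 0, 0], [-0.3, 0, 0, 0, 0], [-0.4, 0, 0, 0, 0], [-0.4, 0, 0, 0, 0]]]'

```text
time_s: 18.25
ee_pos: [0.6052, -0.0465, 0.0602]
orientation: [-0.275, 3.126, 0.001]
force: [-0.9, -0.7, 5.9]
grip_width: 0.0385
```

```bash
python3 st.py 0.6047 -0.0471 0.064
```

```text
t 18.25 p [605.23 -46.54  60.17] yaw 10.06 tilt z [ 3.e-03  9.e-04 -1.e+00] w 38.52 F [-0.94 -0.71  5.93] Frow -0.54 Mw [-0.11  0.21 -0.03] qd 0.0012
joints [-0.08  0.53  1.8   0.    0.81 -1.83]
shift mm [ 0.61 -0.45 -3.83] twist 0.01
```

>>> carry_out --commands '[[[-0.4, 0, 0, -0.5, 0], [-0.4, 0, 0, -1.5, 0], [-0.4, 0, 0, -2.5, 0], [-0.4, 0, 0, -3.5, 0], [-0.4, 0, 0, -4.5, 0], [-0.4, 0, 0, -5.5, 0], [-0.4, 0, 0, -6, 0], [-0.4, 0, 0, -6, 0]]]'

```text
time_s: 19.05
ee_pos: [0.6053, -0.0465, 0.0663]
orientation: [-0.275, 3.126, 0.001]
force: [-0.2, 0.6, -0.0]
grip_width: 0.0385
```

```bash
python3 st.py 0.6047 -0.0471 0.064
```

```text
t 19.05 p [605.32 -46.54  66.31] yaw 10.06 tilt z [ 3.3e-03  9.0e-04 -1.0e+00] w 38.49 F [-0.2   0.57 -0.04] Frow 0.59 Mw [ 0.02  0.02 -0.01] qd 0.0023
joints [-0.08  0.52  1.8   0.    0.82 -1.83]
shift mm [ 0.72 -0.45  2.3 ] twist 0.01
```

The lift is free. Continuing upward.

>>> carry_out --commands '[[[-0.4, 0, 0, -3, 0], [-0.4, 0, 0, -6, 0], [-0.4, 0, 0, -9, 0], [-0.4, 0, 0, -14, 0], [-0.4, 0, 0, -25, 0], [-0.4, 0, 0, -45, 0], [-0.4, 0, 0, -65, 0], [-0.4, 0, 0, -65, 0]]]'

```text
time_s: 19.85
ee_pos: [0.6071, -0.0468, 0.1347]
orientation: [-0.275, 3.121, -0.0]
force: [-0.1, 0.4, -0.3]
grip_width: 0.0384
```

```bash
python3 st.py 0.4475 -0.350 0.13; python3 - <<'E'
from plant import env
import cv2,numpy as np
a=env.read_camera("side")
cv2.imwrite("pics/a5.png",cv2.resize(a[100:400,190:450],None,fx=2,fy=2,interpolation=cv2.INTER_CUBIC)[:,:,::-1])
cv2.imwrite("pics/b5.png",cv2.resize(env.read_camera("top")[140:340,185:500],None,fx=2.5,fy=2.5,interpolation=cv2.INTER_CUBIC)[:,:,::-1])
E
```

```text
t 19.85 p [607.12 -46.76 134.74] yaw 10.06 tilt z [ 8.5e-03  4.0e-04 -1.0e+00] w 38.39 F [-0.05  0.43 -0.31] Frow 0.43 Mw [0.04 0.01 0.  ] qd 0.0432
joints [-0.08  0.43  1.76  0.    0.95 -1.83]
shift mm [ 210.17 -270.69    3.26] twist 0.01
```

View pics/a5.png

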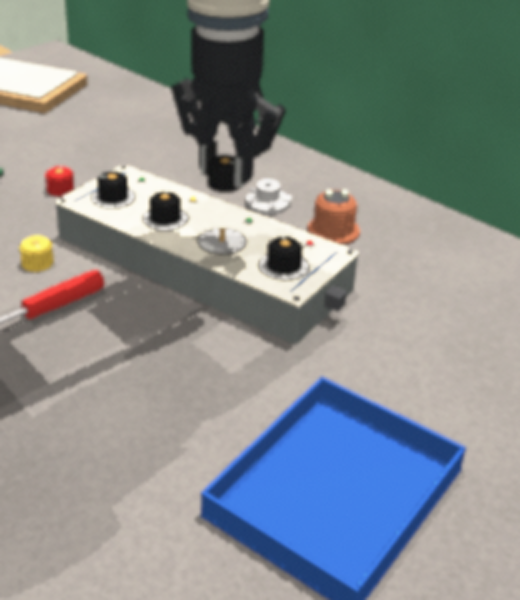

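View pics/b5.png

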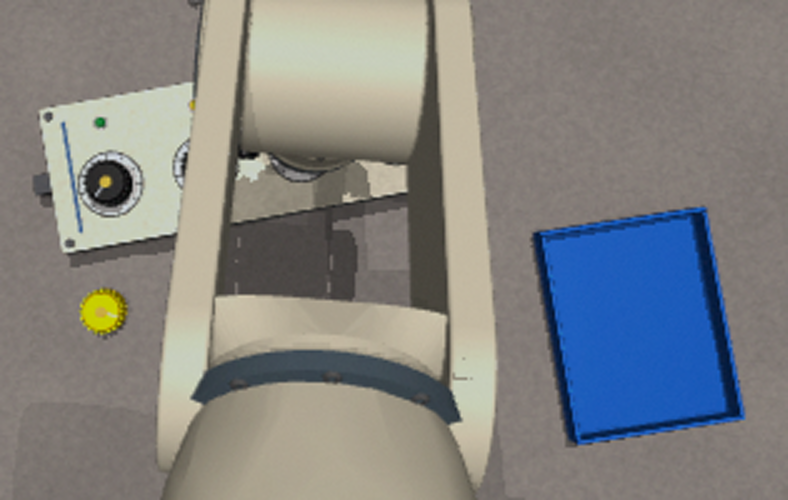

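Knob 2 is off its spindle: the bare spindle shows at (222,237) in the side crop and the knob is in the jaws at (225,172). Next is the tray.

>>> carry_out --commands '[[[-0.4, 12, -15, -3, 0], [-0.4, 36, -46, -3, 0], [-0.4, 62, -80, -3, 0], [-0.4, 88, -114, -3, 0], [-0.4, 114, -148, -3, 0], [-0.4, 140, -181, -3, 0], [-0.4, 166, -214, -3, 0], [-0.4, 186, -240, -3, 0]]]'

```text
time_s: 20.75
ee_pos: [0.4615, -0.3174, 0.1333]
orientation: [-0.274, 3.127, 0.002]
force: [1.2, 0.4, -1.3]
grip_width: 0.0386
```

```bash
python3 st.py 0.4475 -0.352 0.045
python3 - <<'E'
from plant import env
from h import *
c=cam(env,"top")
for p in [(545,245),(700,225),(730,410),(580,432)]: print(np.round(onz(c,(p[0]/2.5+185,p[1]/2.5+140),.004),4))
E
```

```text
t 20.75 p [ 461.5  -317.35  133.34] yaw 10.01 tilt z [ 0.0029  0.0013 -1.    ] w 38.58 F [ 1.22  0.39 -1.34] Frow 0.17 Mw [ 0.05  0.03 -0.02] qd 0.571
joints [-0.61  0.37  1.86  0.    0.91 -2.35]
shift mm [ 20.08 -31.76  88.26] twist -0.04
[ 0.5204 -0.2729  0.004 ]
[ 0.5383 -0.4147  0.004 ]
[ 0.3712 -0.4358  0.004 ]
[ 0.3516 -0.3004  0.004 ]
```

>>> carry_out --commands '[[[-0.4, 12, -20, 5, 0], [-0.4, 21, -33, 15, 0], [-0.4, 21, -33, 30, 0], [-0.4, 21, -33, 50, 0], [-0.4, 21, -33, 70, 0], [-0.4, 21, -33, 86, 0], [-0.4, 21, -33, 92, 0], [-0.4, 21, -33, 92, 0]]]'

```text
time_s: 21.55
ee_pos: [0.4459, -0.3526, 0.0399]
orientation: [-0.274, 3.129, 0.005]
force: [0.2, 0.2, -1.1]
grip_width: 0.0383
```

```bash
python3 st.py 0.447 -0.353 0.013; python3 - <<'E'
from plant import env
import cv2,numpy as np
a=env.read_camera("side")
cv2.imwrite("pics/a6.png",cv2.resize(a[230:410,280:440],None,fx=3.3,fy=3.3,interpolation=cv2.INTER_CUBIC)[:,:,::-1])
E
```

```text
t 21.55 p [ 445.87 -352.6    39.9 ] yaw 10.02 tilt z [ 7.0e-04  3.1e-03 -1.0e+00] w 38.34 F [ 0.19  0.18 -1.08] Frow 0.14 Mw [ 0.04 -0.02 -0.02] qd 0.0289
joints [-0.67  0.52  1.89  0.    0.74 -2.42]
shift mm [-1.   -0.67 26.9 ] twist -0.03
```

View pics/a6.png

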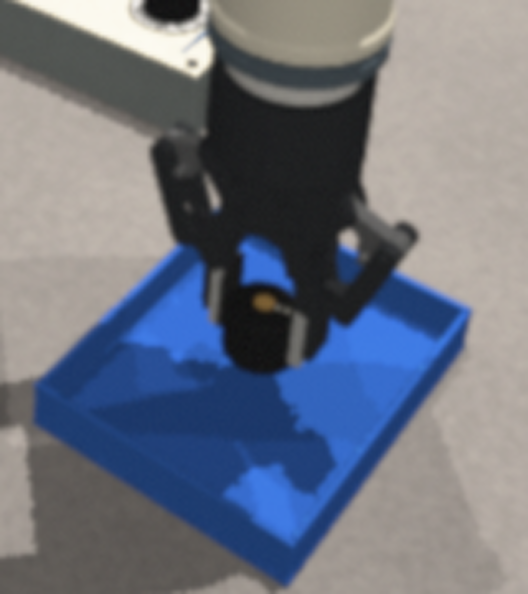

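The knob hangs upright in the jaws over the middle of the tray. I'll lower it.

>>> carry_out --commands '[[[-0.4, 0, 0, 5, 0], [-0.4, 0, 0, 11, 0], [-0.4, 0, 0, 17, 0], [-0.4, 0, 0, 22, 0], [-0.4, 0, 0, 26, 0], [-0.4, 0, 0, 27, 0], [-0.4, 0, 0, 27, 0], [-0.4, 0, 0, 27, 0]]]'

```text
time_s: 22.4
ee_pos: [0.4466, -0.3531, 0.0139]
orientation: [-0.274, 3.127, 0.003]
force: [0.1, -0.2, 0.3]
grip_width: 0.0384
```

```bash
python3 st.py 0.447 -0.353 0.009
```

```text
t 22.4 p [ 446.63 -353.06   13.92] yaw 10.02 tilt z [ 0.0021  0.002  -1.    ] w 38.43 F [ 0.12 -0.23  0.33] Frow -0.25 Mw [-0.    0.01 -0.  ] qd 0.0047
joints [-0.67  0.56  1.9   0.    0.69 -2.42]
shift mm [-0.36 -0.01  4.92] twist -0.03
```

>>> carry_out --commands '[[[-0.4, 0, 0, 1, 0], [-0.4, 0, 0, 2, 0], [-0.4, 0, 0, 3, 0], [-0.4, 0, 0, 3.5, 0], [-0.4, 0, 0, 4, 0], [-0.4, 0, 0, 4, 0], [-0.4, 0, 0, 4, 0], [-0.4, 0, 0, 4, 0]]]'

```text
time_s: 23.2
ee_pos: [0.4466, -0.3531, 0.0099]
orientation: [-0.274, 3.127, 0.003]
force: [-0.4, 0.3, -1.0]
grip_width: 0.0381
```

```bash
python3 st.py 0.447 -0.353 0.009
```

```text
t 23.2 p [ 446.64 -353.08    9.94] yaw 10.02 tilt z [ 0.0021  0.002  -1.    ] w 38.11 F [-0.41  0.27 -0.96] Frow 0.33 Mw [ 0.05  0.01 -0.03] qd 0.0023
joints [-0.67  0.56  1.9   0.    0.68 -2.42]
shift mm [-0.36  0.02  0.94] twist -0.03
```

>>> carry_out --commands '[[[-0.4, 0, 0, 0.3, 0], [-0.4, 0, 0, 0.6, 0], [-0.4, 0, 0, 0.9, 0], [-0.4, 0, 0, 1.2, 0], [-0.4, 0, 0, 1.2, 0], [-0.4, 0, 0, 1.2, 0], [-0.4, 0, 0, 1.2, 0], [-0.4, 0, 0, 1.2, 0]]]'

```text
time_s: 24.0
ee_pos: [0.4467, -0.3531, 0.0092]
orientation: [-0.274, 3.127, 0.003]
force: [-1.0, 0.3, 5.9]
grip_width: 0.038
```

```bash
python3 st.py 0.447 -0.353 0.009
```

```text
t 24.0 p [ 446.7  -353.07    9.16] yaw 10.02 tilt z [ 0.0022  0.0019 -1.    ] w 38.04 F [-1.01  0.33  5.86] Frow 0.5 Mw [ 0.19  0.23 -0.02] qd 0.0011
joints [-0.67  0.57  1.9   0.    0.68 -2.42]
shift mm [-0.31  0.02  0.17] twist -0.03
```

The knob touched the floor (5.9 N). Releasing gently, then straight up.

>>> carry_out --commands '[[[0.0, 0, 0, 0, 0], [0.1, 0, 0, 0, 0], [0.2, 0, 0, 0, 0], [0.32, 0, 0, 0, 0], [0.4, 0, 0, 0, 0], [0.4, 0, 0, 0, 0], [0.4, 0, 0, 0, 0], [0.4, 0, 0, 0, 0]]]'

```text
time_s: 24.8
ee_pos: [0.4467, -0.3531, 0.0092]
orientation: [-0.274, 3.127, 0.003]
force: [0.3, -0.2, -0.1]
grip_width: 0.0595
```

```bash
python3 st.py 0.447 -0.353 0.009
```

```text
t 24.8 p [ 446.67 -353.09    9.18] yaw 10.02 tilt z [ 0.0022  0.0019 -1.    ] w 59.5 F [ 0.33 -0.2  -0.09] Frow -0.25 Mw [-0.01  0.02  0.02] qd 0.0024
joints [-0.67  0.57  1.9   0.    0.68 -2.42]
shift mm [-0.34  0.03  0.18] twist -0.03
```

>>> carry_out --commands '[[[0.4, 0, 0, -5, 0], [0.4, 0, 0, -15, 0], [0.4, 0, 0, -30, 0], [0.4, 0, 0, -60, 0], [0.4, 0, 0, -100, 0], [0.4, 0, 0, -140, 0], [0.4, 0, 0, -150, 0], [0.4, 0, 0, -150, 0]]]'

```text
time_s: 25.6
ee_pos: [0.4475, -0.3543, 0.1622]
orientation: [-0.274, 3.123, -0.003]
force: [-0.2, 0.4, -0.4]
grip_width: 0.06
```

```bash
python3 st.py; python3 - <<'E'
from plant import env
import cv2,numpy as np
a=env.read_camera("side"); b=env.read_camera("top")
cv2.imwrite("pics/a7.png",cv2.resize(a[140:410,180:440],None,fx=2.2,fy=2.2,interpolation=cv2.INTER_CUBIC)[:,:,::-1])
cv2.imwrite("pics/b7.png",cv2.resize(b[100:340,185:500],None,fx=2.5,fy=2.5,interpolation=cv2.INTER_CUBIC)[:,:,::-1])
E
```

```text
t 25.6 p [ 447.49 -354.31  162.24] yaw 10.02 tilt z [ 0.0063 -0.0013 -1.    ] w 59.97 F [-0.17  0.38 -0.41] Frow 0.41 Mw [-0.02  0.04  0.05] qd 0.0518
joints [-0.67  0.34  1.82  0.    0.97 -2.42]
```

View pics/a7.png

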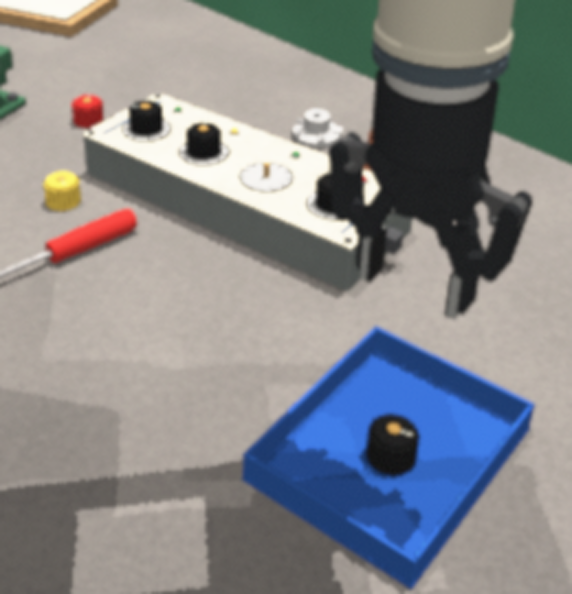

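View pics/b7.png

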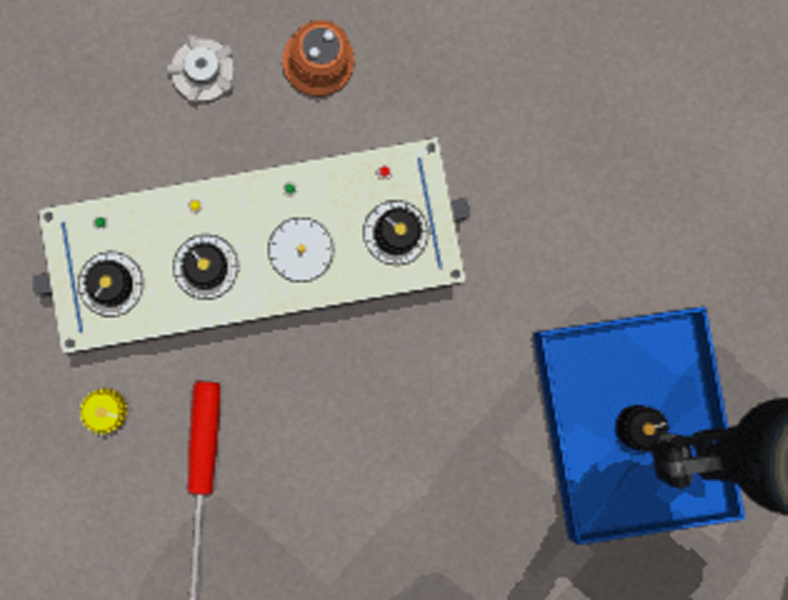

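The knob stands upright in the tray (top crop (641,429), side crop (392,445)) and seat 2 is bare at (301,249). Knobs 1, 3 and 4 sit in their dial rings, the screwdriver, drum and hub are unmoved, and the gripper is clear. Handing in.

```bash
python3 -c "
from plant import env
print(env.hand_in())"
```

```text
the job is handed in; nothing more can be done
None
```

The slack knob was knob 2; it now stands upright and released near the middle of the blue tray. I handed the job in at about 25.7 s, and no verdict was reported.

- **Finding it:** Knobs 4 and 3 stopped firmly, at about 4.4 N within 1 mm of contact. Knob 2 slid under less than 1 N to firm stops either way, at about 3 N and 5 N, which gives about ±2.6 mm of play.
- **Judged steps:** I pushed knob 2 to its +y stop, back through the middle, and on to its -y stop. I then centred the jaws on it, gripped it and lifted it straight off with no measurable pull.
- **Setting down:** I lowered it until the tray floor was felt at about 6 N, opened the jaws and withdrew to 0.16 m.
- **Last pictures:** Spindle 2 is bare. Knobs 1, 3 and 4 sit in their dial rings. The screwdriver, coil housing, fan hub and both look-alikes show no visible change, and the gripper touches nothing.

**Not checked:** I never probed knob 1, since knob 2 was already clearly slack, and I pushed knobs 3 and 4 from one side only. The measured contacts lay about 0.7 to 1 mm further along the row than the camera estimate. That is within the calibration error, and I corrected for it from the contacts before gripping.

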